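# Stroke and hold check of a hydraulic hand brake lever

### The arm

A 6-joint arm with a two-finger parallel gripper is mounted at the origin on the work surface. World frame = base frame: x ahead of the robot, y to its left, z up, the work surface at z = 0. Lengths are in mm, angles in rad, forces in N, time in s.
With the tool pointing down it reaches from about 350 to 775 mm from the base axis. Payload 7.3 kg.
Tool frame: the origin (TCP) lies between the finger pads; the fingertips stand bot.tip_extent ahead of it and the grasp point (between the pads) lies 6 mm ahead of it (bot.tip_extent is the distance from the TCP to the fingertips, in mm); x points along the fingers, y is the direction in which the jaws open and shut, and the axes are right-handed (so a half turn about x gives the same grasp; the last joint's range is limited). The gripper opens to 92 mm and grips with 3 to 60 N. Pads are 19 mm wide; open, the fingers measure 130 mm over their backs; the gripper's body (75 mm by 190 mm) begins 47 mm behind the grasp point.
Start: joints at [-1.26, 0.342, 1.524, -0, 1.275, -0.146], TCP at [231.59, -471.178, 251.741] pointing down, gripper open.
Joint ranges: [-2.53, 2.53], [-0.77, 2.02], [0.04, 2.7], [-1, 4.14], [0.28, 2.66], [-3.11, 3.11]. Speed limits (rad/s): [2.57, 2.57, 3.14, 3.14, 3.14, 3.14].

### API

Orientations are given as [roll, pitch, yaw] about the fixed x, y, z axes, in that order (R = Rz(yaw) Ry(pitch) Rx(roll)).
In Python, from plant import bot, capture, workorder gives the robot as it stands. The module is installed in compiled form; this text tells all that it offers.
- The arm moves only by the shell command python3 -m crank 'ROWS'. ROWS is JSON, a list of rows, each an object with "linear": the shift along the tool's x, y, z in cm, a list of three; "delta_rot": the turn, a rotation vector about the tool's x, y, z in degrees, a list of three; "fingers": the opening, from 0 (shut) to 1 (fully open). In form: [{"linear": [x, y, z], "delta_rot": [wx, wy, wz], "fingers": fingers}, ...]. A call has exactly 5 rows; each row shifts and turns the commanded pose from where the row before left it, along the tool's axes as they then stand; what a row does not reach is not made up. A row lasts 1/10 s, in which the tool goes at most 50 mm and 8.59 degrees, less where a joint would pass 70% of its speed; a pose out of reach is approached as far as the arm can. A call with a gripper value outside its range is refused whole. The fingers move at their own pace and stop on an object; the grip force is fixed at half the most. Time passes only in rows, so rows that do not move let the fingers close, or fill a call up. It gives the time, the measured TCP pose, the force and the opening at its end, in the units of the state.
- bot.get_obs(): the state, without advancing time (a new reading comes with each control period).
- capture(name): name is "scene" or "top"; returns a dict with "image" (384x512x3 uint8, blue, green, red), "mtx" (3x3 intrinsics, pixels), "pose" (4x4, takes a point from camera to world coordinates). Camera axes: x right, y down, z forward; pixel columns grow to the right and rows downward; lengths in mm; the calibration is good to about 2 mm. A picture is of the moment at which its call begins. There is no depth.
- workorder.close_job(): hands the job in, once; it reports no verdict.
The state is a dict: "time": time; "joint_positions": joint angles; "dq": joint speeds; "tau": joint torques, N m; "tool_pos": TCP position; "tcp_rot": TCP orientation; "contact_force": force on the tool from outside, world axes, zero at the start; "moment": the same for the moment, N m; "grip_width": finger opening in mm.
Only numpy, scipy, OpenCV 4.12 (cv2) and the standard library are available. Lean on these libraries where they do the work, as an engineer would, in place of code of your own. Each camera call takes 0.05 s, during which the arm holds its last target. There are 200 camera calls.

### The job

Check the hydraulic brake lever, the one with the fluid reservoir on its bracket: with the backs of the fingers against the outer side of its blade, press it in towards the handlebar grip until it comes up against its stop, short of the grip, then let it spring all the way out again. Press it in to the stop a second time and finish while still holding it there, so that the pressure test can run. Push firmly but do not force it, do not pinch or straddle the blade or touch the bar, grip or reservoir, and leave the clutch lever and the loose things where they are.

Things in the scene. Friction and masses are not known exactly. Their poses are not given: they have to be found in the camera images.
- brake_blade: Aluminium brake lever blade: straight level bar 10 mm thick, 16 mm high, 126 mm long, 18 mm ball at its free end. Origin: the place to press, mid-thickness, mid-height (5 mm behind the outer face), about 125 mm above the surface, 32 mm from the ball, 128 mm from the pivot. x: level, square to the blade, to the grip (the way to press); +y along the blade to the pivot; z up. Turns with the lever.
- brake_lever (a joint): How far the brake lever is pressed, rad: 0 fully out, where its spring returns it, 0.24 at its hard stop; it turns counter-clockwise seen from above. At brake_blade's origin it takes about 4.5 N to start, 8 N just before the stop, beyond which it does not give; that place moves 31 mm in all. At the stop 20 to 40 mm remain between ball and grip (a span adjuster varies the rest).
- brake_pivot (a point): Centre of the brake lever's upright pivot axis, at the height of the blade. On the blade's outer side (away from the grip) the space is free for the gripper, save for low things on the surface, at most 62 mm high.
- brake_bar: Fixed handlebar stub of the brake lever: 22 mm tube along y, rubber grip 32 mm thick from y = 8 to -114 mm, black bracket and master cylinder with a grey reservoir box (46 x 60 mm, black lid) round x = -40, y = 82, its top 51 mm above the bar's axis. Origin on the bar's axis, 125 mm above the surface; -x points to the lever, z up. It stands on an aluminium pillar.
- clutch_lever (a joint): How far the other lever is pressed, rad: about 0 fully out, 0.24 at its stop. It must stay out.
- clutch_blade: Blade of the other lever, a cable clutch lever: no reservoir, a small knurled steel barrel adjuster instead. Mirror image of the brake lever, on a stub and pillar of its own beside it: pivot towards -y, ball towards +y, x to its grip. Origin and sizes as for brake_blade.
- gauge_plug_mid (a point): Half-way up a loose turned steel plug gauge standing upright, 62 mm high, 32 mm across at most.
- screwdriver_grip (a point): The handle of a loose screwdriver with a black handle lying on the surface.
- spare_lever_mid (a point): The middle of a loose spare aluminium lever blank lying flat beyond the levers, 165 mm long, 15 mm high.
- bolt_tray: A grey plastic tray of bolts fixed to the work surface, 100 x 130 mm, 30 mm high; origin under its centre.

How it is judged (in metres and radians):
On the way, in this order (a step that is already met when the one before it is completed fails the run):
1. the fingers press the brake lever in to its stop (value of joint brake_lever above 0.22 rad and contact force between the fingers and brake_blade above 2 N), for 0.1 s.
2. the brake lever is let all the way out (value of joint brake_lever below 0.02 rad), for 0.1 s.
At the end, for the whole second after the job is handed in: The fingers hold the brake lever in against its stop (joint above 0.22 of 0.24 rad) with a contact force of 3 to 40 N, the clutch lever is out (below 0.03 rad), and the loose things lie within 20 mm of where they were (value of joint brake_lever above 0.22 rad and contact force between the fingers and brake_blade between 3 and 40 N and value of joint clutch_lever below 0.03 rad and distance of each of gauge_plug_mid, screwdriver_grip, spare_lever_mid from where it was at the start of the episode below 0.02 m); the arm keeps its last pose, push and grip.
It fails at once if the blade is pinched, straddled or pressed from above: the fingers load it while the grasp point is not on its outer side (at least 6 mm out from its middle) (contact force between the fingers and brake_blade above 1 N and x of the grasp point in the frame of brake_blade above -0.006 m).
It fails at once if the lever is forced (more than 40 N) (contact force between the fingers and brake_blade above 40 N).
It fails at once if the lever is pressed with the arm or the gripper's body and not the fingers (contact force between the arm and brake_blade above 2 N).
It fails at once if the bar, grip or bracket of the brake lever is touched (more than 2 N) (contact force between any of the fingers, the arm and brake_bar above 2 N).
It fails at once if the clutch lever is pressed, or a loose thing is lifted or moved by more than 20 mm (value of joint clutch_lever above 0.04 rad or distance of any of gauge_plug_mid, screwdriver_grip, spare_lever_mid from where it was at the start of the episode above 0.02 m).
It also fails if it takes over 43 s, if anything falls off the work surface, if the arm or the gripper's body presses on something with over 40 N, if the wrist force passes 120 N, or if a joint passes its speed limit or range.

## Working session

There is one attempt and no reset: what is moved stays moved. The work goes in short steps, Python scripts to look and compute and a shell command to move; the robot and the scene stay as the last step left them, time stands still between calls to the robot, and variables do not carry over. Pictures are saved under pics/ and viewed, on a budget of 10 in all, crops included, one or two more only if the job needs it, and the job is handed in when it is done.

```bash
mkdir -p pics; python3 - <<'E'
from plant import bot,capture
import cv2,numpy as np
print(bot.get_obs(), bot.tip_extent)
for n in("scene","top"):
    c=capture(n); cv2.imwrite(f"pics/{n}0.png",c["image"]); np.savez(f"pics/{n}0.npz",**c); print(c["mtx"],c["pose"])
E
```

```text
{'time': 0.0, 'joint_positions': array([-1.26002063e+00,  3.42739997e-01,  1.52502120e+00, -2.91868476e-05,
        1.27538985e+00, -1.45969095e-01]), 'dq': array([ 0.00030572, -0.00131057,  0.00032019, -0.00104538, -0.00046673,
        0.00033876]), 'tau': array([ 1.88195205e-03, -4.31233013e+01, -2.44226950e+01,  7.18786893e-02,
        5.58695721e-02, -1.16204092e-04]), 'tool_pos': array([ 231.45313735, -470.81500753,  251.03450702]), 'tcp_rot': array([-1.69885826,  1.56923769,  1.8994877 ]), 'contact_force': array([-0.27293747, -0.20234702, -0.6656889 ]), 'moment': array([-0.06863682,  0.01961696, -0.02825136]), 'grip_width': 91.70843288851671} 25.0
[[444.60859745   0.         259.11632012]
 [  0.         444.60859745 185.66542005]
 [  0.           0.           1.        ]] [[-8.03944170e-01  3.60228197e-01 -4.73190677e-01  1.00404614e+03]
 [ 5.94703258e-01  4.85170976e-01 -6.41043804e-01  5.96017342e+02]
 [-1.34367112e-03 -7.96771467e-01 -6.04279260e-01  6.51049986e+02]
 [ 0.00000000e+00  0.00000000e+00  0.00000000e+00  1.00000000e+00]]
[[481.36900144   0.         260.66931213]
 [  0.         481.36900144 185.94829925]
 [  0.           0.           1.        ]] [[-4.00769179e-03 -9.86407574e-01  1.64268181e-01  3.50443082e+02]
 [-9.99982593e-01  4.66458092e-03  3.61333470e-03 -1.13615491e+01]
 [-4.33046295e-03 -1.64250841e-01 -9.86409098e-01  1.40179747e+03]
 [ 0.00000000e+00  0.00000000e+00  0.00000000e+00  1.00000000e+00]]
```

View pics/top0.png

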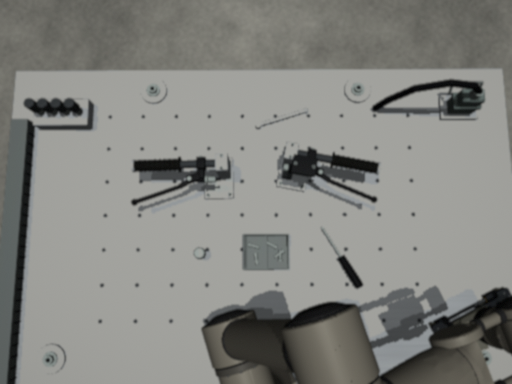

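View pics/scene0.png

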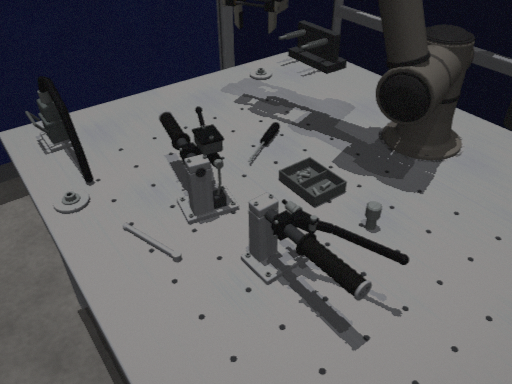

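The top view shows lever 1 around (180,180) px and lever 2 around (335,175) px. In the scene view the box with the black lid, at (208,138), is on the far lever. That makes the right-hand lever in the top view the brake, with its ball near (374,200). I'll zoom in on it.

```bash
python3 - <<'E'
import cv2,numpy as np
a=cv2.imread("pics/top0.png")[135:225,265:395]; b=cv2.imread("pics/scene0.png")[90:220,140:270]
a=cv2.resize(a,None,fx=6,fy=6,interpolation=cv2.INTER_CUBIC)
cv2.imwrite("pics/topcrop.png",np.clip(a*1.8,0,255))
b=cv2.resize(b,None,fx=4.5,fy=4.5,interpolation=cv2.INTER_CUBIC)
cv2.imwrite("pics/scrop.png",np.clip(b*1.8,0,255))
E
```

```text
[ WARN:0@0.027] global loadsave.cpp:1063 imwrite_ Unsupported depth image for selected encoder is fallbacked to CV_8U.
```

View pics/topcrop.png

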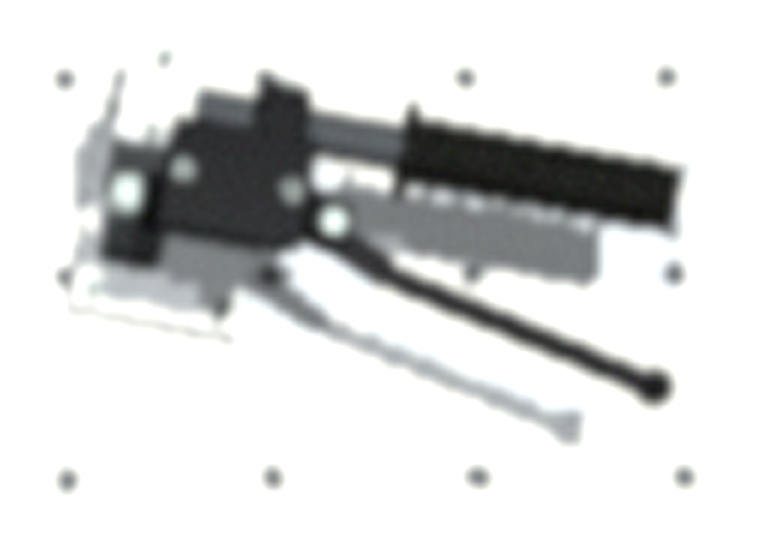

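View pics/scrop.png

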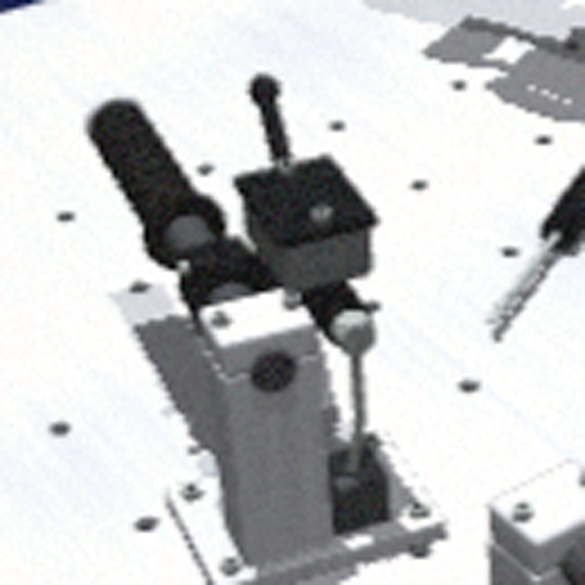

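The crops confirm the reservoir box with black lid, so this is the brake. In the top crop the pivot bolt is at (333,220), the ball at (655,386), and the blade runs from (385,268) to (635,378). In the scene crop the ball is at (264,88).

```bash
cat > h.py <<'E'
import numpy as np,cv2
def ray(c,u,v):
    d=c["pose"][:3,:3]@np.linalg.inv(c["mtx"])@[u,v,1]; return c["pose"][:3,3],d/np.linalg.norm(d)
def onz(c,u,v,z):
    o,d=ray(c,u,v); return o+d*(z-o[2])/d[2]
def tri(r1,r2):
    (o,d),(p,e)=r1,r2
    s=np.linalg.lstsq(np.c_[d,-e],p-o,rcond=None)[0]; a,b=o+s[0]*d,p+s[1]*e
    return (a+b)/2,np.linalg.norm(a-b)
E
python3 - <<'E'
from h import *
t=dict(np.load("pics/top0.npz")); s=dict(np.load("pics/scene0.npz"))
T=lambda u,v:(265+(u+.5)/6-.5,135+(v+.5)/6-.5)
S=lambda u,v:(140+(u+.5)/4.5-.5,90+(v+.5)/4.5-.5)
print("ball tri",tri(ray(t,*T(655,386)),ray(s,*S(264,88))))
# blade mask fit
g=cv2.cvtColor(t["image"],cv2.COLOR_BGR2GRAY)
m=np.zeros_like(g); p=np.array([T(*q) for q in [(385,240),(640,350),(620,400),(375,300)]],np.int32)
cv2.fillConvexPoly(m,p,1); w=np.where((m>0)&(g<80)); print(len(w[0]))
P=np.array([onz(t,u,v,129)[:2] for v,u in zip(*w)])
vx,vy,x0,y0=cv2.fitLine(P.astype(np.float32),cv2.DIST_L2,0,.01,.01).ravel(); print("line",vx,vy,x0,y0,np.degrees(np.arctan2(vy,vx)))
b=onz(t,*T(655,386),125)[:2]; pv=onz(t,*T(333,220),135)[:2]; print("ball",b,"pivot",pv,np.linalg.norm(b-pv))
e=np.array([vx,vy]); e*=np.sign(e@(pv-b)); n=np.array([e[1],-e[0]]); print("e",e,"x-axis",n, "ball off",n@(b-[x0,y0]),"piv off",n@(pv-[x0,y0]))
bl=np.array([x0,y0])+e*(e@(b-[x0,y0])); o=bl+32*e; print("press pt",o, "r",np.linalg.norm(o))
print("grip end top",onz(t,*T(680,170),141),onz(t,*T(665,228),135), onz(t,*T(405,190),141))
print("plug",onz(t,200,253,62),"tray",[onz(t,u,v,30) for u,v in((243,234),(289,270))],"drv",onz(t,322,229,10),onz(t,359,285,20))
from plant import bot
from scipy.spatial.transform import Rotation as R
print(R.from_euler("xyz",bot.get_obs()["tcp_rot"]).as_matrix())
E
```

```text
ball tri (array([ 526.46602289, -308.72053706,  126.62886189]), np.float64(0.5028063118536116))
151
line 0.41003558 0.91206956 556.3459 -238.37189 65.79293
ball [ 526.48255749 -308.94585721] pivot [ 600.58658092 -166.11581321] 160.9093774728519
e [0.41003558 0.91206956] x-axis [ 0.91206956 -0.41003558] ball off 1.7004056712960218 piv off 10.72302966538525
press pt [ 538.05280608 -279.06240857] r 606.1160367554224
grip end top [ 621.35068224 -320.47957877  141.        ] [ 596.2288864  -314.10110534  135.        ] [ 612.85631575 -197.7566091   141.        ]
plug [386.79933589 161.69552898  62.        ] tray [array([440.67315504,  44.43914909,  30.        ]), array([339.35889127, -84.89413958,  30.        ])] drv [ 455.4023764  -182.79316989   10.        ] [ 296.95650345 -281.60152158   20.        ]
[[-4.27797887e-04  4.41097544e-01 -8.97459065e-01]
 [ 1.29097309e-03 -8.97458156e-01 -4.41097713e-01]
 [-9.99999075e-01 -1.34729617e-03 -1.85514358e-04]]
```

The measurements fit: the triangulated ball is at z 127, and ball to pivot is 161 mm against 160 given. I'll press along the chord of the arc, yawing the tool 46.5° so that tool +y points along (0.955, -0.297) with the fingers shut. The TCP height will be 131 mm.

```bash
python3 -m crank '[{"linear":[0,0,0],"delta_rot":[-8,0,0],"fingers":0},{"linear":[0,0,0],"delta_rot":[-8,0,0],"fingers":0},{"linear":[0,0,0],"delta_rot":[-8,0,0],"fingers":0},{"linear":[0,0,0],"delta_rot":[-8,0,0],"fingers":0},{"linear":[0,0,0],"delta_rot":[-8,0,0],"fingers":0}]'
python3 -m crank '[{"linear":[0,0,0],"delta_rot":[-6.5,0,0],"fingers":0},{"linear":[0,2.0,-3],"delta_rot":[0,0,0],"fingers":0},{"linear":[0,2.0,-3],"delta_rot":[0,0,0],"fingers":0},{"linear":[0,2.0,-3],"delta_rot":[0,0,0],"fingers":0},{"linear":[0,2.0,-3],"delta_rot":[0,0,0],"fingers":0}]'
python3 - <<'E'
from plant import bot
from scipy.spatial.transform import Rotation as R
import numpy as np
o=bot.get_obs();M=R.from_euler("xyz",o["tcp_rot"]).as_matrix();print(o["tool_pos"],M,o["contact_force"],o["grip_width"])
print(M.T@(np.array([490,-264,131])-o["tool_pos"]))
E
```

```text
time: 0.6
tool_pos: [231.5, -470.9, 251.3]
tcp_rot: [-2.453, 1.57, 1.849]
contact_force: [-0.5, -0.4, -0.3]
grip_width: 56.3
time: 1.1
tool_pos: [344.5, -379.4, 251.4]
tcp_rot: [-2.233, 1.57, 2.176]
contact_force: [0.4, -0.2, -0.1]
grip_width: 16.6
[ 344.45938415 -379.36880776  251.4045535 ] [[-3.73401188e-04  9.54477666e-01 -2.98282159e-01]
 [ 5.39722018e-04 -2.98281944e-01 -9.54477653e-01]
 [-9.99999785e-01 -5.17392539e-04 -4.03773779e-04]] [ 0.44816391 -0.23120987 -0.06872242] 16.58999110459903
[ 120.41244962  104.56513147 -153.48050178]
```

```bash
python3 -m crank '[{"linear":[0,2.1,-3.1],"delta_rot":[0,0,0],"fingers":0},{"linear":[0,2.1,-3.1],"delta_rot":[0,0,0],"fingers":0},{"linear":[0,2.1,-3.1],"delta_rot":[0,0,0],"fingers":0},{"linear":[0,2.1,-3.1],"delta_rot":[0,0,0],"fingers":0},{"linear":[0,2.0,-2.9],"delta_rot":[0,0,0],"fingers":0}]'
python3 -m crank '[{"linear":[3,0,0],"delta_rot":[0,0,0],"fingers":0},{"linear":[3,0,0],"delta_rot":[0,0,0],"fingers":0},{"linear":[3,0,0],"delta_rot":[0,0,0],"fingers":0},{"linear":[2,0,0],"delta_rot":[0,0,0],"fingers":0},{"linear":[1,0,0],"delta_rot":[0,0,0],"fingers":0}]'
python3 - <<'E'
from plant import bot,capture
import cv2,numpy as np
o=bot.get_obs();print(o["tool_pos"],o["contact_force"],o["grip_width"])
t=capture("top")["image"][135:265,265:425];s=capture("scene")["image"][60:220,110:270]
cv2.imwrite("pics/app.png",np.clip(np.hstack([cv2.resize(t,(480,390)),cv2.resize(s,(390,390))])[:, :800]*1.8,0,255).astype(np.uint8))
E
```

```text
time: 1.6
tool_pos: [489.5, -264.0, 251.4]
tcp_rot: [-1.856, 1.57, 2.554]
contact_force: [0.3, -0.1, 1.0]
grip_width: 0.8
time: 2.1
tool_pos: [487.6, -264.6, 129.4]
tcp_rot: [-1.88, 1.567, 2.53]
contact_force: [-0.1, -0.4, 0.8]
grip_width: 0.1
[ 487.57084165 -264.59429444  129.39320552] [-0.11625437 -0.4442043   0.81586236] 0.11039590771159812
```

View pics/app.png

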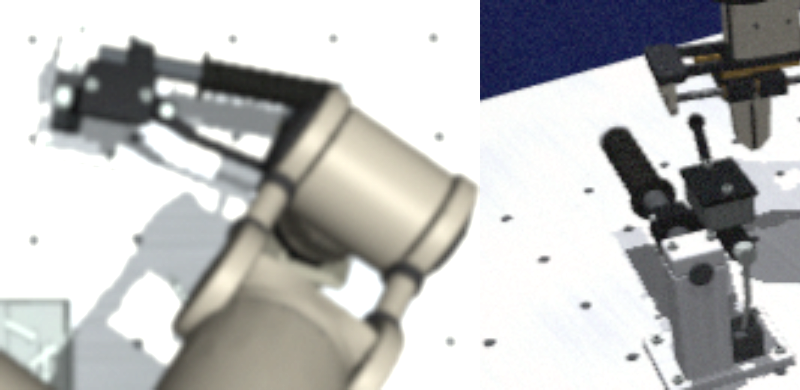

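The fingers are shut on the blade's outer side. In the right half there is a prong at about (672,110) on the gripper's grip-side end, and I need to know what it is.

```bash
python3 - <<'E'
from plant import bot,capture
from h import *
s=capture("scene"); i=s["image"][20:140,150:310]
cv2.imwrite("pics/app2.png",np.clip(cv2.resize(i,(800,600),interpolation=cv2.INTER_CUBIC)*2.0,0,255).astype(np.uint8))
def pr(p):
    q=s["mtx"]@(np.linalg.inv(s["pose"])@[*p,1])[:3]; q=q[:2]/q[2]; return ((q[0]-150)*5).round(),((q[1]-20)*5).round()
t=bot.get_obs()["tool_pos"]; y=np.array([.9545,-.2983,0]); z=np.array([0,0,1])
for k,p in dict(tip=t-25*z,bodybot_grip=t+95*y+41*z,bodybot_out=t-95*y+41*z,tip46=t+55*y-25*z,body37=t+37*y+41*z).items(): print(k,pr(p))
E
```

```text
tip (np.float64(354.0), np.float64(493.0))
bodybot_grip (np.float64(154.0), np.float64(402.0))
bodybot_out (np.float64(531.0), np.float64(345.0))
tip46 (np.float64(247.0), np.float64(510.0))
body37 (np.float64(272.0), np.float64(384.0))
```

View pics/app2.png

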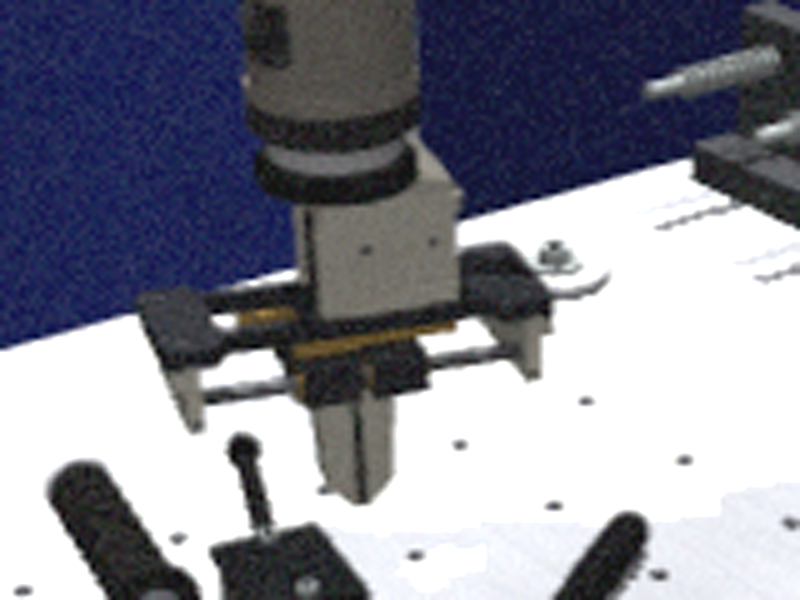

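The prong is the rail end plate. Allowing for its near corner, its bottom matches the body's given bottom at TCP+41, so z is about 170, and the grip top is at 141. That is clear of the grip, and the reservoir is well off to the side. I'm advancing; contact is expected after about 28 mm.

```bash
python3 -m crank '[{"linear":[0,0.5,0],"delta_rot":[0,0,0],"fingers":0},{"linear":[0,0.5,0],"delta_rot":[0,0,0],"fingers":0},{"linear":[0,0.5,0],"delta_rot":[0,0,0],"fingers":0},{"linear":[0,0.5,0],"delta_rot":[0,0,0],"fingers":0},{"linear":[0,0.2,0],"delta_rot":[0,0,0],"fingers":0}]'
python3 -m crank '[{"linear":[0,0.2,0],"delta_rot":[0,0,0],"fingers":0},{"linear":[0,0.2,0],"delta_rot":[0,0,0],"fingers":0},{"linear":[0,0.2,0],"delta_rot":[0,0,0],"fingers":0},{"linear":[0,0.2,0],"delta_rot":[0,0,0],"fingers":0},{"linear":[0,0.2,0],"delta_rot":[0,0,0],"fingers":0}]'
```

```text
time: 2.75
tool_pos: [510.3, -272.2, 132.0]
tcp_rot: [1.227, 1.57, -0.646]
contact_force: [0.4, -0.2, -0.3]
grip_width: 0.5
time: 3.25
tool_pos: [518.0, -274.8, 131.3]
tcp_rot: [-1.528, 1.568, 2.882]
contact_force: [-5.9, -0.6, 0.7]
grip_width: 0.2
```

Contact at about the expected place, at 6 N. I'll press on, slowing down near the stop.

```bash
python3 -m crank '[{"linear":[0,0.5,0],"delta_rot":[0,0,0],"fingers":0},{"linear":[0,0.5,0],"delta_rot":[0,0,0],"fingers":0},{"linear":[0,0.5,0],"delta_rot":[0,0,0],"fingers":0},{"linear":[0,0.4,0],"delta_rot":[0,0,0],"fingers":0},{"linear":[0,0.2,0],"delta_rot":[0,0,0],"fingers":0}]'
python3 -m crank '[{"linear":[0,0.1,0],"delta_rot":[0,0,0],"fingers":0},{"linear":[0,0.1,0],"delta_rot":[0,0,0],"fingers":0},{"linear":[0,0.1,0],"delta_rot":[0,0,0],"fingers":0},{"linear":[0,0,0],"delta_rot":[0,0,0],"fingers":0},{"linear":[0,0,0],"delta_rot":[0,0,0],"fingers":0}]'
```

```text
time: 3.75
tool_pos: [537.1, -282.1, 131.1]
tcp_rot: [-1.188, 1.566, -3.061]
contact_force: [-10.3, -4.6, 1.3]
grip_width: 0.1
time: 4.25
tool_pos: [539.7, -283.1, 131.1]
tcp_rot: [-1.183, 1.566, -3.057]
contact_force: [-10.1, -4.0, 1.2]
grip_width: -0.1
```

```bash
python3 -m crank '[{"linear":[0,0.1,0],"delta_rot":[0,0,0],"fingers":0},{"linear":[0,0,0],"delta_rot":[0,0,0],"fingers":0},{"linear":[0,0.1,0],"delta_rot":[0,0,0],"fingers":0},{"linear":[0,0,0],"delta_rot":[0,0,0],"fingers":0},{"linear":[0,0,0],"delta_rot":[0,0,0],"fingers":0}]'
```

```text
time: 4.75
tool_pos: [541.5, -283.7, 131.1]
tcp_rot: [-1.176, 1.566, -3.049]
contact_force: [-9.8, -4.6, 0.6]
grip_width: 0.4
```

```bash
python3 -m crank '[{"linear":[0,0.1,0],"delta_rot":[0,0,0],"fingers":0},{"linear":[0,0,0],"delta_rot":[0,0,0],"fingers":0},{"linear":[0,0.1,0],"delta_rot":[0,0,0],"fingers":0},{"linear":[0,0,0],"delta_rot":[0,0,0],"fingers":0},{"linear":[0,0,0],"delta_rot":[0,0,0],"fingers":0}]'; python3 -m crank '[{"linear":[0,0.1,0],"delta_rot":[0,0,0],"fingers":0},{"linear":[0,0,0],"delta_rot":[0,0,0],"fingers":0},{"linear":[0,0,0],"delta_rot":[0,0,0],"fingers":0},{"linear":[0,0,0],"delta_rot":[0,0,0],"fingers":0},{"linear":[0,0,0],"delta_rot":[0,0,0],"fingers":0}]'
```

```text
time: 5.25
tool_pos: [543.4, -284.3, 131.1]
tcp_rot: [-1.191, 1.565, -3.064]
contact_force: [-10.3, -4.2, 0.7]
grip_width: 0.4
time: 5.75
tool_pos: [544.3, -284.6, 131.1]
tcp_rot: [-1.196, 1.565, -3.07]
contact_force: [-10.6, -5.0, 0.3]
grip_width: 0.6
```

```bash
python3 -m crank '[{"linear":[0,0.1,0],"delta_rot":[0,0,0],"fingers":0},{"linear":[0,0,0],"delta_rot":[0,0,0],"fingers":0},{"linear":[0,0,0],"delta_rot":[0,0,0],"fingers":0},{"linear":[0,0,0],"delta_rot":[0,0,0],"fingers":0},{"linear":[0,0,0],"delta_rot":[0,0,0],"fingers":0}]'; python3 -m crank '[{"linear":[0,0.1,0],"delta_rot":[0,0,0],"fingers":0},{"linear":[0,0,0],"delta_rot":[0,0,0],"fingers":0},{"linear":[0,0,0],"delta_rot":[0,0,0],"fingers":0},{"linear":[0,0,0],"delta_rot":[0,0,0],"fingers":0},{"linear":[0,0,0],"delta_rot":[0,0,0],"fingers":0}]'
```

```text
time: 6.25
tool_pos: [545.2, -284.9, 131.1]
tcp_rot: [-1.2, 1.565, -3.073]
contact_force: [-10.7, -4.0, 0.2]
grip_width: 0.6
time: 6.75
tool_pos: [545.8, -285.1, 131.0]
tcp_rot: [-1.272, 1.564, 3.137]
contact_force: [-11.0, -3.5, 0.5]
grip_width: 0.7
```

```bash
python3 -m crank '[{"linear":[0,0.1,0],"delta_rot":[0,0,0],"fingers":0},{"linear":[0,0,0],"delta_rot":[0,0,0],"fingers":0},{"linear":[0,0,0],"delta_rot":[0,0,0],"fingers":0},{"linear":[0,0,0],"delta_rot":[0,0,0],"fingers":0},{"linear":[0,0,0],"delta_rot":[0,0,0],"fingers":0}]'
```

```text
time: 7.25
tool_pos: [545.9, -285.1, 130.7]
tcp_rot: [-1.367, 1.562, 3.042]
contact_force: [-13.7, -3.4, 3.1]
grip_width: 0.3
```

The TCP has stopped while the force rises, so this should be the stop. I'll add a little and check the ball's position in the scene view.

```bash
python3 -m crank '[{"linear":[0,0.1,0],"delta_rot":[0,0,0],"fingers":0},{"linear":[0,0,0],"delta_rot":[0,0,0],"fingers":0},{"linear":[0,0,0],"delta_rot":[0,0,0],"fingers":0},{"linear":[0,0,0],"delta_rot":[0,0,0],"fingers":0},{"linear":[0,0,0],"delta_rot":[0,0,0],"fingers":0}]'; python3 - <<'E'
from plant import bot,capture
from h import *
s=capture("scene"); i=s["image"][60:180,130:290]
cv2.imwrite("pics/stop.png",np.clip(cv2.resize(i,(800,600),interpolation=cv2.INTER_CUBIC)*2.0,0,255).astype(np.uint8))
# predicted ball pixel for angles
pv=np.array([600.6,-166.1]);b=np.array([526.5,-308.8])-pv
for a in (0,.12,.2,.22,.24):
    c,sn=np.cos(a),np.sin(a); p=pv+[c*b[0]-sn*b[1],sn*b[0]+c*b[1]]
    q=s["mtx"]@(np.linalg.inv(s["pose"])@[*p,126,1])[:3]; q=q[:2]/q[2]; print(a,p,(q-[130,60])*5)
E
```

```text
time: 7.75
tool_pos: [546.1, -285.2, 130.4]
tcp_rot: [-1.422, 1.56, 2.987]
contact_force: [-17.6, -3.5, 1.8]
grip_width: 0.6
0 [ 526.5 -308.8] [341.8494935  247.01539672]
0.12 [ 544.11581206 -316.6444669 ] [303.58210047 250.93077755]
0.2 [ 556.32718009 -320.67689807] [278.28837373 254.71358247]
0.22 [ 559.42736622 -321.53138109] [272.00803118 255.80476131]
0.24 [ 562.54402085 -322.32369363] [265.74842181 256.95383916]
```

View pics/stop.png

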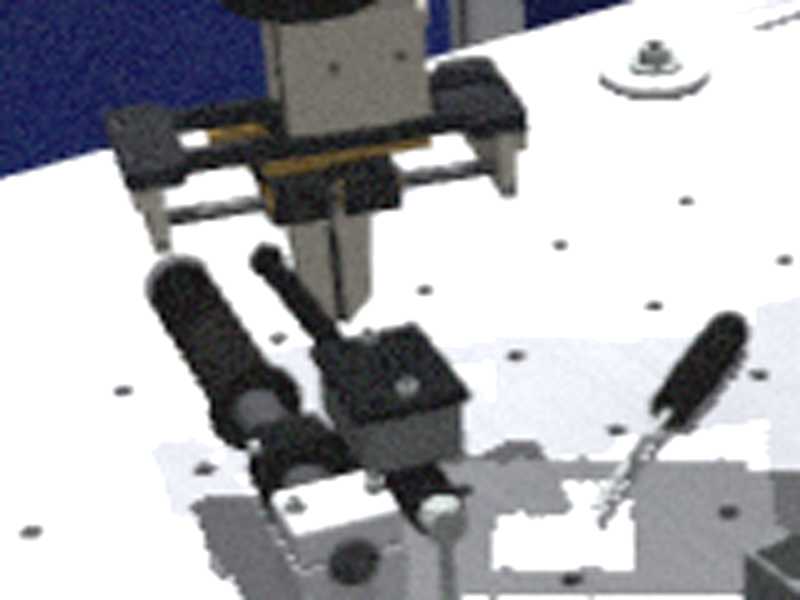

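The ball is at (266,257), exactly the prediction for 0.24 rad, so the lever is at its stop with 17.6 N and clear of the grip. Now I'll back off 45 mm to release it.

```bash
python3 -m crank '[{"linear":[0,-0.9,0],"delta_rot":[0,0,0],"fingers":0},{"linear":[0,-0.9,0],"delta_rot":[0,0,0],"fingers":0},{"linear":[0,-0.9,0],"delta_rot":[0,0,0],"fingers":0},{"linear":[0,-0.9,0],"delta_rot":[0,0,0],"fingers":0},{"linear":[0,-0.9,0],"delta_rot":[0,0,0],"fingers":0}]'; python3 -m crank '[{"linear":[0,0,0],"delta_rot":[0,0,0],"fingers":0},{"linear":[0,0,0],"delta_rot":[0,0,0],"fingers":0},{"linear":[0,0,0],"delta_rot":[0,0,0],"fingers":0},{"linear":[0,0,0],"delta_rot":[0,0,0],"fingers":0},{"linear":[0,0,0],"delta_rot":[0,0,0],"fingers":0}]'; python3 - <<'E'
from plant import bot,capture
from h import *
s=capture("scene"); i=s["image"][60:180,130:290]
cv2.imwrite("pics/out.png",np.clip(cv2.resize(i,(800,600),interpolation=cv2.INTER_CUBIC)*2.0,0,255).astype(np.uint8))
E
```

```text
time: 8.3
tool_pos: [507.7, -271.4, 131.9]
tcp_rot: [1.338, 1.569, -0.535]
contact_force: [-0.6, -1.0, -0.8]
grip_width: 0.5
time: 8.8
tool_pos: [507.9, -271.4, 131.7]
tcp_rot: [1.169, 1.57, -0.704]
contact_force: [-0.7, -0.5, 0.9]
grip_width: 0.2
```

View pics/out.png

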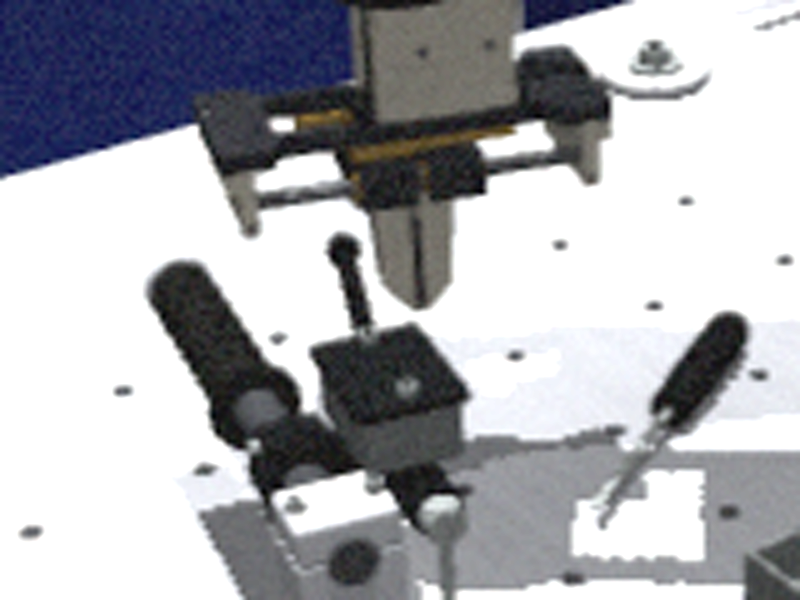

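The ball is back at (342,247), the prediction for 0 rad, so the lever is fully out with no contact force. Now the second press, 45 mm in total.

```bash
python3 -m crank '[{"linear":[0,0.7,0],"delta_rot":[0,0,0],"fingers":0},{"linear":[0,0.7,0],"delta_rot":[0,0,0],"fingers":0},{"linear":[0,0.7,0],"delta_rot":[0,0,0],"fingers":0},{"linear":[0,0.7,0],"delta_rot":[0,0,0],"fingers":0},{"linear":[0,0.5,0],"delta_rot":[0,0,0],"fingers":0}]'; python3 -m crank '[{"linear":[0,0.4,0],"delta_rot":[0,0,0],"fingers":0},{"linear":[0,0.3,0],"delta_rot":[0,0,0],"fingers":0},{"linear":[0,0.2,0],"delta_rot":[0,0,0],"fingers":0},{"linear":[0,0.1,0],"delta_rot":[0,0,0],"fingers":0},{"linear":[0,0,0],"delta_rot":[0,0,0],"fingers":0}]'
```

```text
time: 9.35
tool_pos: [537.6, -282.2, 131.0]
tcp_rot: [-1.198, 1.565, -3.071]
contact_force: [-11.0, -3.3, 1.3]
grip_width: 0.4
time: 9.85
tool_pos: [545.9, -285.0, 130.7]
tcp_rot: [-1.327, 1.563, 3.083]
contact_force: [-13.1, -3.7, 1.9]
grip_width: 0.2
```

```bash
python3 -m crank '[{"linear":[0,0.1,0],"delta_rot":[0,0,0],"fingers":0},{"linear":[0,0,0],"delta_rot":[0,0,0],"fingers":0},{"linear":[0,0.1,0],"delta_rot":[0,0,0],"fingers":0},{"linear":[0,0,0],"delta_rot":[0,0,0],"fingers":0},{"linear":[0,0,0],"delta_rot":[0,0,0],"fingers":0}]'
```

```text
time: 10.35
tool_pos: [546.2, -285.2, 130.2]
tcp_rot: [-1.443, 1.559, 2.967]
contact_force: [-17.3, -3.0, 2.5]
grip_width: 0.3
```

```bash
python3 - <<'E'
from plant import bot,capture
from h import *
s=capture("scene")["image"]; a=cv2.imread("pics/scene0.png")
d=cv2.absdiff(s,a).max(2)
for k,(x,y,w,h) in dict(plug=(355,195,35,40),spare=(115,215,75,50),driver=(245,118,40,45),clutch=(300,215,110,55)).items():
    c=s[y:y+h,x:x+w]; m=cv2.matchTemplate(s[y-10:y+h+10,x-10:x+w+10],a[y:y+h,x:x+w],cv2.TM_CCOEFF_NORMED); _,v,_,l=cv2.minMaxLoc(m); print(k,round(v,3),l[0]-10,l[1]-10)
cv2.imwrite("pics/end.png",np.clip(cv2.resize(s[60:180,130:290],(800,600),interpolation=cv2.INTER_CUBIC)*2.0,0,255).astype(np.uint8))
E
```

```text
plug 0.698 0 0
spare 0.996 0 0
driver 0.811 0 0
clutch 0.998 0 0
```

View pics/end.png

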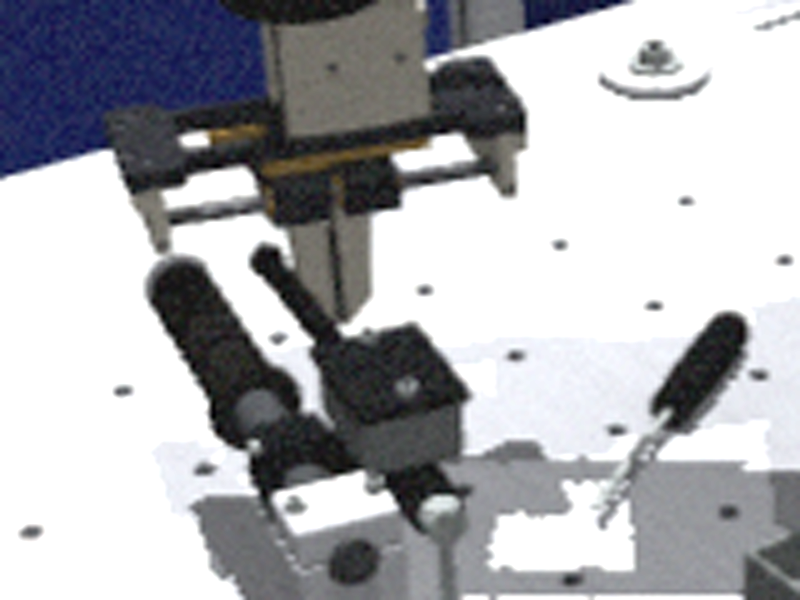

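The ball is at (266,257) again, which is 0.24 rad. The loose things and the clutch show no pixel shift; the lower match scores for the plug and screwdriver look like the arm's moving shadow. I'm handing in while holding.

```bash
python3 -c "
from plant import bot,workorder
print(bot.get_obs()['contact_force']); workorder.close_job()"
```

```text
[-17.75635547  -3.05017959   2.65935822]
the job is handed in; nothing more can be done
```

I pressed the brake lever to its stop with the backs of the closed fingers, let it spring fully out, then pressed it to the stop again. I handed the job in while still holding it there with about 18 N. It took about 10 s of robot time.

- **Lever position:** In the scene camera the ball sat at the spot predicted for 0.24 rad on both presses, and at the spot for 0 rad after the release. When released, the force reading fell to about zero.
- **Force:** The highest reading was about 18 N, well under the 40 N limit. It ran about 11 N just before the stop, above the 8 N expected, probably because of sideways friction of the finger on the blade.
- **Surroundings:** The clutch lever, plug gauge, screwdriver and spare lever showed no pixel shift from the start. The plug and screwdriver matches were weaker (0.70 and 0.81), which I put down to the arm's shadow falling differently. I saw no contact with the bar, grip or reservoir.

No check failed, but the hand-in gave no verdict.

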